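# Clamp the rudder at neutral

### The job

Set the model aeroplane's rudder at neutral so that its linkage can be fitted: swing the rudder back into line with the fin, then take the orange spring clamp off the rim of the parts box and clip it from above over the top edge, centred across the hinge line and pushed well down, so that its pads grip fin and rudder together. Let go of it and leave the other things on the bench where they are.

Things in the scene. Friction and masses are not known exactly. Their poses are not given: they have to be found in the camera images.
- tail: Fixed rear fuselage of a model aeroplane (open balsa frame, 350 mm long, to 75 mm wide) in a low cradle, with an upright fin: flat balsa and red film panel 10 mm thick in the x-z plane, at y = 0. Origin on the bench below the rudder hinge line; z up, x towards the nose, away from the robot. Fin's top edge spans x = 1 to 76 mm; the rudder is on the -x side.
- hinge_top (a point): Point fixed to the tail, on the hinge line at the height of the top edge of fin and rudder (185 mm above the bench), mid-thickness. Axes as tail.
- rudder (a joint): Angle of the rudder about the upright hinge line, rad: 0 = neutral, in line with the fin; positive = trailing edge swung towards the tail's -y (counter-clockwise from above). Starts at 0.3 to 0.6, stops at +-0.75. Slightly stiff (0.03 N m): it stays where it is left.
- rudder_top (a point): Point on the rudder's top edge, mid-thickness, 50 mm behind the hinge line; its x axis points along the rudder to the hinge. The rudder is a flat red and balsa panel like the fin, 10 mm thick, from 3 to 78 mm behind the hinge line, its top edge level with the fin's and free to pinch from above.
- parts_box: Fixed open plywood box, 180 (x) x 220 (y) x 100 mm high, walls 10 mm thick, standing on the bench with a few parts below its rim. Origin: centre of its underside, z up. The clamp sits on the rim of its -x wall (wall centre at x = -85 mm).
- clamp: Orange wide-jaw spring clamp, black pads, ~95 g, 120 mm tall, a clothes-peg of two levers; starts on the box rim, handles up. Origin on its pivot; x along the pivot and the gripped edge, z up to the handles. Frame of the +y lever: leans up to 0.22 rad about x when both handles are squeezed. Pads 50 mm long (x), 28 to 50 mm below the pivot; an edge goes in up to 9 mm below the pivot (barrel).
- clamp_lever (a joint): Opening between the clamp's levers, rad: 0 = pads parallel and 10 mm apart (gripping the rim or a 10 mm panel); 0.44 = handles squeezed to the stop, pads 22 mm apart at their upper ends and 31 mm at their lower tips; -0.2 = shut on nothing. Sprung shut.
- clamp_grip (a point): Place to squeeze the clamp: midway between the handles, 48 mm above its pivot. The handles are 30 mm wide (x), reach 69 mm above the pivot, and gripping 10 mm are 50 mm over their outer faces here, 60 mm at the tips; squeezed to the stop they are parallel, 30 mm over all. Squeezing (8 N, at the stop 16 N) opens the jaws, letting go shuts them.
- glue: White glue bottle with red cap, 46 mm diameter, 130 mm tall, loose, standing; bystander. Origin under its centre.
- sander: Wooden hand sanding block, 150 x 50 x 48 mm, loose; bystander. Origin under its centre, x along its length.
- iron: Small covering iron (steel shoe, dark wooden handle), about 230 mm long, 77 mm high, loose; bystander. Origin on the bench at the rear of the shoe; shoe to +x, handle to -x.
Not all that is in view belongs to the job. What is shaped like the clamp but blue is not meant.

How it is judged:
By the outcome, as a careful person would: the job done as asked, in the order asked, and still so for the second after the job is handed in, with the robot touching nothing.
It also fails if it takes over 48 s, if anything falls off the work surface, if the arm or the gripper's body presses on something with over 40 N, if the wrist force passes 120 N, or if a joint passes its speed limit or range.

### The arm

A 6-joint arm with a two-finger parallel gripper is mounted at the origin on the work surface. World frame = base frame: x ahead of the robot, y to its left, z up, the work surface at z = 0. Lengths are in mm, angles in rad, forces in N, time in s.
With the tool pointing down it reaches from about 350 to 850 mm from the base axis. Payload 8.1 kg.
Tool frame: the origin (TCP) lies midway between the tips of the shut fingers; the grasp point (between the pads) lies 19 mm behind it (r.tcp_to_grasp is the distance from the TCP to the grasp point, in mm); x points along the fingers, y is the direction in which the jaws open and shut, and the axes are right-handed (so a half turn about x gives the same grasp; the last joint's range is limited). The gripper opens to 93 mm and grips with 3 to 60 N. Pads are 15 mm wide; open, the fingers measure 128 mm over their backs; the gripper's body (75 mm by 188 mm) begins 65 mm behind the grasp point.
Start: joints at [1.041, 0.13, 1.488, -0, 1.523, -0.085], TCP at [258.146, 541.632, 218.635] pointing down, gripper open.
Joint ranges: [-2.96, 2.96], [-0.89, 2.26], [0.02, 2.5], [-1.34, 4.48], [0, 2.73], [-2.66, 2.66]. Speed limits (rad/s): [2.39, 2.39, 2.79, 3.14, 3.14, 3.14].

### API

Orientations are given as a unit quaternion [x, y, z, w].
In Python, from workcell import r gives the robot as it stands. The module is installed in compiled form; this text tells all that it offers.
- The arm moves only by the shell command python3 -m inch 'ROWS' [OPENING]. ROWS is JSON, a list of rows, each an object with "travel": the shift along the tool's x, y, z in m, a list of three; "twist": the turn about the tool's x in degrees. A call has 1 to 12 rows; each row shifts and turns the commanded pose from where the row before left it, along the tool's axes as they then stand; what a row does not reach is not made up. A row lasts 1/10 s, in which the tool goes at most 50 mm and 8.59 degrees, less where a joint would pass 70% of its speed; a pose out of reach is approached as far as the arm can. A call with a gripper value outside its range is refused whole. OPENING is the finger opening in m, from 0 to 0.093, set as the call begins (- or left out, the last holds). The fingers move at their own pace and stop on an object; the grip force is fixed at half the most. Time passes only in rows, so rows that do not move let the fingers close. It gives the time, the measured TCP pose, the force and the opening at its end, in the units of the state.
- r.state(): the state, without advancing time (a new reading comes with each control period).
- r.get_image(name): name is "side" or "top" or "wrist"; returns a dict with "color" (400x640x3 uint8, red, green, blue), "z_map" (400x640 float32, mm along the optical axis (not along the pixel's ray), 0 where there is no reading), "intrinsics" (3x3 intrinsics, pixels), "eye" and "attitude" of the camera in the world; the wrist camera has in their place "mount" (4x4, takes a point from camera to tool coordinates, whose origin is the TCP and whose axes are the tool frame's). Camera axes: x right, y up, looking along -z (the intrinsics and any distortion apply to the point x, -y, -z); pixel columns grow to the right and rows downward; lengths in mm; the calibration is good to about 2 mm. A picture is of the moment at which its call begins: read the wrist's pose just before it.
- r.job_done(): hands the job in, once; it reports no verdict.
Trained networks look in a picture, given as the dict that the camera call returned (one of the last four; its "shot" number tells which), for a name from the list of things; names that differ only in an ending like _2 or _b are one class to them, and where a whole thing is asked for, a point or a joint stands for the part that bears it (a point fixed in the world has none). Each returns a list of dicts, best first, with "p" (0 to 1); they miss things now and then, are a little off and sometimes report something else, mostly with a low value. They report only what shows in the picture. A call takes as long as a camera call. They do not tell look-alikes from the thing itself.
- r.outline_of(picture, name): "mask" (400x640 bool, what is visible of it) and "pixel" ([column, row] in pixels, amid what is visible of it).
- r.landmark_of(picture, name): "pixel" ([column, row] in pixels: a listed point, or the origin of a listed thing).
The state is a dict: "time_s": time; "joints": joint angles; "joint_vel": joint speeds; "joint_torque": joint torques, N m; "ee_pos": TCP position; "ee_rot": TCP orientation; "contact_force": force on the tool from outside, world axes, zero at the start; "ft_torque": the same for the moment, N m; "grip_width": finger opening in mm.
Only numpy, scipy, OpenCV 4.12 (cv2) and the standard library are available. Lean on these libraries where they do the work, as an engineer would, in place of code of your own. Each camera call takes 0.05 s, during which the arm holds its last target. There are 200 camera calls.

## Working session

There is one attempt and no reset: what is moved stays moved. The work goes in short steps, Python scripts to look and compute and a shell command to move; the robot and the scene stay as the last step left them, time stands still between calls to the robot, and variables do not carry over. Pictures are saved under pics/ and viewed, about 8 in all and at most 12, crops included, and the job is handed in when it is done.

```bash
mkdir -p pics; cat > h.py <<'E'
import numpy as np, cv2
from scipy.spatial.transform import Rotation as R
from workcell import r
def pose(im,st=None):
    if 'mount' in im:
        st=st or r.state(); T=np.eye(4); T[:3,:3]=R.from_quat(st['ee_rot']).as_matrix(); T[:3,3]=st['ee_pos']
        M=T@np.array(im['mount']); return M[:3,:3],M[:3,3]
    a=np.array(im['attitude'],float)
    A=R.from_quat(a).as_matrix() if a.size==4 else a.reshape(3,3)
    return A,np.array(im['eye'],float)
def pts(im,px,z=None,P=None):
    A,e=P or pose(im); K=np.array(im['intrinsics']); px=np.atleast_2d(px).astype(float)
    if z is None: z=im['z_map'][px[:,1].astype(int),px[:,0].astype(int)]
    d=np.c_[(px[:,0]-K[0,2])/K[0,0],-(px[:,1]-K[1,2])/K[1,1],-np.ones(len(px))]
    return (d*np.asarray(z,float).reshape(-1,1))@A.T+e
def at_z(im,px,h,P=None):
    A,e=P or pose(im); p=pts(im,px,np.ones(len(np.atleast_2d(px))),(A,e)); d=p-e
    return e+d*((h-e[2])/d[:,2])[:,None]
def save(n,c): cv2.imwrite('pics/'+n+'.png',c[:,:,::-1])
E
python3 - <<'E'
from h import *
s=r.state();print(s['time_s'],s['ee_rot'],s['grip_width'])
ims={n:r.get_image(n) for n in('top','side')}
save('a',np.vstack([ims['top']['color'],ims['side']['color']])[:, :]) if 0 else [save(n,ims[n]['color']) for n in ims]
print({k:(v if np.size(v)<20 else np.shape(v)) for k,v in ims['top'].items()})
print(ims['side']['eye'])
for n in ims:
  for k in('hinge_top','rudder_top','clamp','clamp_grip','parts_box','tail','glue','sander','iron'):
    for d in r.landmark_of(ims[n],k)[:3]: print(n,k,np.round(d['pixel']),round(d['p'],2),pts(ims[n],np.clip(d['pixel'],0,[639,399])).round())
E
```

```text
0.0 [ 0.15533413  0.68989749 -0.15656866  0.68949185] 92.77115188070708
{'color': (400, 640, 3), 'z_map': (400, 640), 'intrinsics': array([[361.42864586,   0.        , 317.48566194],
       [  0.        , 361.42864586, 197.64401037],
       [  0.        ,   0.        ,   1.        ]]), 'eye': array([ 400.1478456 ,   99.82943441, 1108.00791927]), 'attitude': array([ 0.04679343, -0.05856791, -0.70213603,  0.70808556]), 'shot': 1}
[ 215.63403175 -844.44153215 1253.79766243]
top rudder_top [266. 211.] 0.63 [[523. 241.  -0.]]
top clamp [395. 242.] 0.85 [[ 431. -144.   56.]]
top clamp [416. 206.] 0.79 [[ 527. -189.  121.]]
top clamp [468. 222.] 0.69 [[ 491. -361.   54.]]
top clamp_grip [472. 221.] 0.97 [[ 493. -373.   52.]]
top clamp_grip [423. 201.] 0.89 [[ 542. -211.  112.]]
top clamp_grip [397. 238.] 0.69 [[ 442. -149.   58.]]
top parts_box [407. 181.] 0.8 [[ 620. -196.   10.]]
top tail [272. 197.] 0.64 [[557. 216.  70.]]
top glue [344. 158.] 0.86 [[677.   4.  71.]]
top sander [341. 238.] 0.92 [[440.  13.  42.]]
top iron [181. 224.] 0.58 [[483. 499.  -2.]]
top iron [417. 206.] 0.15 [[ 527. -193.  117.]]
side hinge_top [301. 161.] 0.61 [[620. 422.  -3.]]
side rudder_top [290. 168.] 0.61 [[518. 212. 185.]]
side rudder_top [302. 162.] 0.61 [[620. 413.   1.]]
side clamp [350. 364.] 0.86 [[ 490. -356.   61.]]
side clamp [340. 290.] 0.75 [[ 522. -195.  132.]]
side clamp_grip [350. 360.] 0.77 [[ 493. -345.   62.]]
side clamp_grip [302. 289.] 0.64 [[ 445. -121.   67.]]
side clamp_grip [343. 283.] 0.55 [[ 572. -104.   12.]]
side parts_box [368. 306.] 0.97 [[ 611. -194.   10.]]
side tail [303. 203.] 0.59 [[560. 223.   5.]]
side glue [370. 245.] 0.82 [[689. -18.  29.]]
side sander [287. 266.] 0.85 [[436. -11.  28.]]
side iron [257. 152.] 0.8 [[482. 506.   7.]]
```

View pics/top.png

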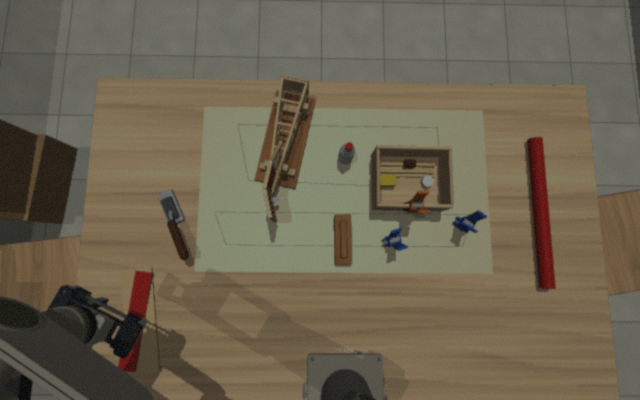

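View pics/side.png

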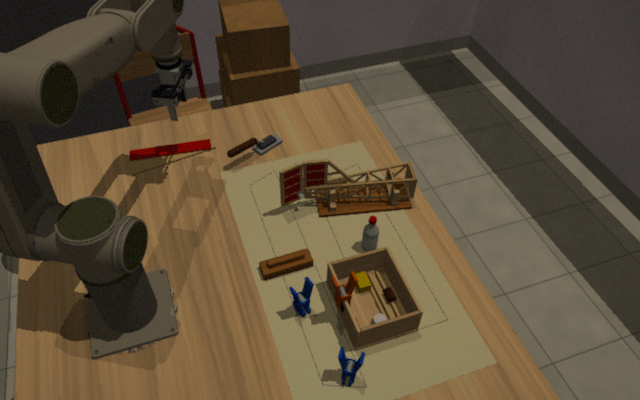

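The top view shows the orange clamp on the box rim at (417,203), with blue look-alikes at (395,240) and (468,222). The rudder is at about (270,205) and the fin at about (277,175). I choose the orange one on the rim and will check it in a crop while measuring.

```bash
python3 - <<'E'
from h import *
def line(p):
    c=p[:,:2].mean(0);u,s,v=np.linalg.svd(p[:,:2]-c);return c.round(1),v[0].round(3),np.degrees(np.arctan2(v[0,1],v[0,0])).round(1),(s/len(p)**.5).round(1)
for n in('top','side'):
    im=r.get_image(n)
    v,u=np.mgrid[0:400,0:640]; px=np.c_[u.ravel(),v.ravel()]; p=pts(im,px); ok=im['z_map'].ravel()>0
    q=p[ok&(p[:,2]>165)&(p[:,2]<200)&(p[:,0]>400)&(p[:,0]<800)&(p[:,1]>120)&(p[:,1]<330)]
    print(n,len(q)); 
    if len(q)<100: print(q[np.argsort(q[:,0])].round().astype(int).tolist())
    hsv=cv2.cvtColor(im['color'],cv2.COLOR_RGB2HSV); h=hsv.reshape(-1,3)
    b=p[ok&(p[:,2]>85)&(p[:,2]<115)&(p[:,0]>480)&(p[:,0]<760)&(p[:,1]<-50)&(p[:,1]>-350)]
    print('rim',len(b),cv2.minAreaRect(b[:,:2].astype(np.float32)),np.median(b[:,2]))
    o=ok&(p[:,2]>60)&(p[:,2]<190)&(abs(p[:,0]-530)<70)&(abs(p[:,1]+190)<70)&(h[:,1]>150)&(h[:,0]<15)
    o=p[o]; print('or',len(o),o.min(0).round(),o.max(0).round()); t=o[o[:,2]>125]; print(line(t),t[:,2].max()); 
    if n=='top': save('c',np.hstack([cv2.resize(im['color'][150:270,350:500],None,fx=2.6,fy=2.6,interpolation=2),cv2.resize(im['color'][60:240,240:340],(390,312*0+312))]))
E
```

```text
top 278
rim 1096 ((613.5851440429688, -193.75030517578125), (220.3270721435547, 191.6645050048828), 89.33985900878906) 97.41034605239133
or 193 [ 505. -210.   78.] [ 562. -175.  179.]
(array([ 536.2, -191.2]), array([-0.998,  0.062]), np.float64(176.5), array([22. ,  8.6])) 178.53716849307
side 367
rim 1428 ((610.9556884765625, -192.7083740234375), (225.53359985351562, 192.072998046875), 89.7635498046875) 98.02967724620498
or 369 [ 503. -215.   62.] [ 561. -126.  179.]
(array([ 537.5, -195.8]), array([-0.997, -0.083]), np.float64(-175.2), array([20.2,  9.1])) 179.30787260831585
```

View pics/c.png

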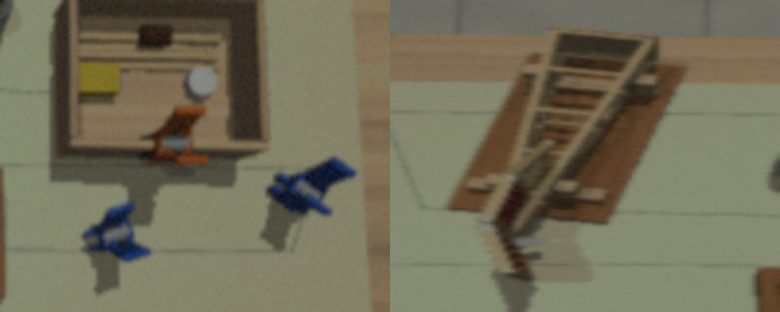

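The crop confirms the clamp: orange, straddling the box's near wall, handles spread along world x. The blue ones stand on the bench. Next I fit the fin and rudder.

```bash
cat >> h.py <<'E'
def tailfit(im,P=None,box=(400,800,100,340),zlo=172,zhi=200):
    from scipy.optimize import least_squares
    v,u=np.mgrid[0:400,0:640]; p=pts(im,np.c_[u.ravel(),v.ravel()],P=P); ok=im['z_map'].ravel()>0
    q=p[ok&(p[:,2]>zlo)&(p[:,2]<zhi)&(p[:,0]>box[0])&(p[:,0]<box[1])&(p[:,1]>box[2])&(p[:,1]<box[3])]
    def seg(x,a,o,l0,l1):
        d=np.array([np.cos(a),np.sin(a)]); w=q[:,:2]-x[:2]; t=np.clip(w@d,l0,l1); return np.linalg.norm(w-t[:,None]*d,axis=1)
    f=lambda x: np.minimum(seg(x,x[2],0,0,77),seg(x,x[2]+np.pi+x[3],0,0,79))
    best=min((least_squares(f,[*q[:,:2].mean(0),a,b],loss='soft_l1',f_scale=3) for a in(1.2,.9,.3,-.3) for b in(.3,.6,0)),key=lambda s:s.cost)
    return q,best.x,f(best.x)
E
python3 - <<'E'
from h import *
for n in('top','side'):
    im=r.get_image(n)
    q,x,e=tailfit(im); print(n,len(q),x.round(3),np.median(e),e.max(),np.percentile(q[:,2],[5,50,95]))
    print(q[::12].round().astype(int).tolist())
    v,u=np.mgrid[0:400,0:640]; p=pts(im,np.c_[u.ravel(),v.ravel()]);g=p[(p[:,2]>8)&(p[:,2]<150)&(p[:,0]>540)&(p[:,0]<950)&(p[:,1]>80)&(p[:,1]<330)]
    print(cv2.minAreaRect(g[:,:2].astype(np.float32)), np.linalg.svd(g[:,:2]-g[:,:2].mean(0),full_matrices=False)[2][0])
E
```

```text
top 255 [565.565 223.623   3.348  -6.693] 2.632750117537468 6.826328583332339 [176.95736647 183.22643251 185.83874679]
[[649, 212, 173], [638, 208, 182], [630, 213, 183], [622, 218, 183], [616, 212, 185], [608, 217, 186], [600, 220, 182], [595, 215, 181], [587, 217, 183], [579, 222, 182], [575, 217, 176], [566, 219, 180], [555, 221, 182], [547, 220, 185], [540, 221, 181], [535, 213, 180], [526, 212, 185], [519, 212, 182], [511, 212, 184], [503, 209, 182], [495, 209, 185], [488, 209, 183]]
((726.2382202148438, 191.05584716796875), (130.14149475097656, 372.71435546875), 78.36576843261719) [-0.98417592  0.17719411]
side 273 [ 560.791  223.495   -9.193 -144.957] 2.6079803540932036 10.942392687013927 [173.38103079 181.86592186 187.63252665]
[[600, 223, 185], [634, 212, 184], [595, 218, 187], [629, 207, 186], [584, 222, 183], [618, 212, 181], [554, 227, 183], [590, 214, 184], [626, 206, 180], [553, 224, 181], [592, 218, 176], [632, 205, 175], [562, 223, 176], [599, 212, 175], [542, 219, 182], [524, 219, 183], [514, 218, 183], [504, 216, 183], [492, 216, 184], [528, 214, 174], [512, 213, 176], [504, 205, 181], [485, 203, 181]]
((735.2598876953125, 205.36561584472656), (389.3203125, 237.19493103027344), 3.312697649002075) [-0.98133397  0.19231133]
```

```bash
cat >> h.py <<'E'
def go(target,yaxis_yaw=None):
    """tool-frame travel (mm) to TCP target after a twist that lines tool y up with world yaw (mod pi), tool x down"""
    s=r.state(); M=R.from_quat(s['ee_rot']).as_matrix(); y=M[:,1]; cur=np.arctan2(y[1],y[0]); tw=0
    if yaxis_yaw is not None:
        dw=(yaxis_yaw-cur+np.pi/2)%np.pi-np.pi/2; tw=-np.degrees(dw)
        M=M@R.from_euler('x',tw,degrees=True).as_matrix()
    print('TCP',np.round(s['ee_pos'],1),'yaw_y',round(cur,3),'xdown',M[:,0].round(3),'F',np.round(s['contact_force'],1),'grip',round(s['grip_width'],1),'t',s['time_s'],'j6',round(s['joints'][5],2))
    print('twist',round(tw,2),'then travel',(M.T@(np.array(target)-s['ee_pos'])).round(1))
E
python3 - <<'E'
from h import *
go([490,230,330],np.pi/2-.205)
im=r.get_image('wrist');print(np.array(im['mount']).round(2),im['intrinsics'][0][0])
E
```

```text
TCP [258.1 541.6 218.6] yaw_y 1.126 xdown [-0.  0. -1.] F [-0.6  0.3 -0.2] grip 92.9 t 1.2 j6 -0.09
twist -13.74 then travel [-111.4 -257.9  290.5]
[[   0.      0.25   -0.97 -166.27]
 [   1.      0.      0.     -0.45]
 [   0.     -0.97   -0.25  -70.11]
 [   0.      0.      0.      1.  ]] 319.20682744182506
```

```bash
python3 -m inch '[{"travel":[-0.045,0,0],"twist":-6.87},{"travel":[-0.045,0,0],"twist":-6.87},{"travel":[-0.0214,-0.026,0.029],"twist":0},{"travel":[0,-0.026,0.029],"twist":0},{"travel":[0,-0.0295,0.033],"twist":0},{"travel":[0,-0.0295,0.033],"twist":0},{"travel":[0,-0.0295,0.033],"twist":0},{"travel":[0,-0.0295,0.033],"twist":0},{"travel":[0,-0.0295,0.033],"twist":0},{"travel":[0,-0.0295,0.033],"twist":0},{"travel":[0,-0.029,0.034],"twist":0},{"travel":[0,0,0],"twist":0}]'
python3 - <<'E'
from h import *
r.get_image('top')
st=r.state();im=r.get_image('wrist');P=pose(im,st);save('w1',im['color'])
q,x,e=tailfit(im,P,zlo=176);print(len(q),x,np.median(e),np.percentile(q[:,2],[5,50,95]))
# band edges: fin part & rudder part mid-lines
for lo,hi in((575,635),(495,555)):
    s=q[(q[:,0]>lo)&(q[:,0]<hi)]; c=[]
    for a in np.arange(lo,hi,6):
        b=s[(s[:,0]>=a)&(s[:,0]<a+6)]
        if len(b)>3: c.append([b[:,0].mean(),(b[:,1].min()+b[:,1].max())/2,np.ptp(b[:,1])])
    c=np.array(c);k=np.polyfit(c[:,0],c[:,1],1);print(k,np.arctan(k[0]),np.median(c[:,2]),(c[:,1]-np.polyval(k,c[:,0])).round(1))
for k in('hinge_top','rudder_top'):
    for d in r.landmark_of(im,k)[:2]: print(k,np.round(d['pixel']),d['p'],at_z(im,d['pixel'],185,P).round(1))
go([500,230,330])
E
```

```text
time_s: 2.45
ee_pos: [492.1, 225.7, 329.7]
ee_rot: [0.074, 0.703, -0.075, 0.703]
contact_force: [0.3, -0.2, -0.3]
grip_width: 93.0
1078 [ 5.61317677e+02  2.24925749e+02 -2.16953487e-01  4.44751471e-01] 2.7141452234029404 [179.77074854 185.05760811 186.33928863]
[-2.04134074e-01  3.39225106e+02] -0.20136745195194525 10.75040714606844 [-0.  -0.1  0.2 -0.1]
[ 0.23244427 93.98045748] 0.2283886127974956 10.631505363786388 [-0.1  0.1 -0.2  0.1  0.   0.   0.   0.  -0.   0. ]
rudder_top [302. 209.] 0.73 [[512. 212. 185.]]
TCP [489.1 230.7 330.1] yaw_y 1.366 xdown [-0.  0. -1.] F [-0.8 -0.5 -0.2] grip 92.9 t 2.65 j6 -1.02
twist 0 then travel [ 0.1  1.5 10.8]
```

View pics/w1.png

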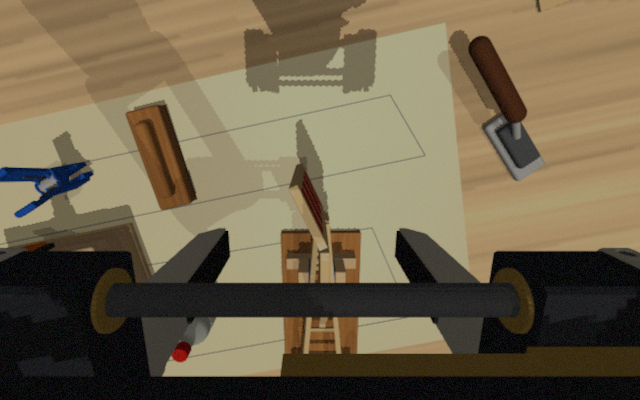

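The wrist view shows the rudder's top edge from (297,175) to (322,245), swung to the left, with the fin partly hidden behind the gripper bar. I back off to see the whole fin.

```bash
python3 -m inch '[{"travel":[0,0,-0.04],"twist":0},{"travel":[0,0,-0.04],"twist":0},{"travel":[0,0,0],"twist":0},{"travel":[0,0,0],"twist":0}]' >/dev/null
cat >> h.py <<'E'
def mid(q,lo,hi,step=5):
    s=q[(q[:,0]>lo)&(q[:,0]<hi)]; c=[]
    for a in np.arange(lo,hi,step):
        b=s[(s[:,0]>=a)&(s[:,0]<a+step)]
        if len(b)>3: c.append([b[:,0].mean(),(b[:,1].min()+b[:,1].max())/2,np.ptp(b[:,1])])
    c=np.array(c);k=np.polyfit(c[:,0],c[:,1],1);print('line',k.round(4),'ang',np.arctan(k[0]).round(4),'w',np.median(c[:,2]).round(1),'n',len(c),(c[:,1]-np.polyval(k,c[:,0])).round(1)); return k
def look():
    st=r.state();im=r.get_image('wrist');P=pose(im,st)
    q=tailfit(im,P,zlo=178)[0]; a=mid(q,570,632);b=mid(q,492,553)
    x=(b[1]-a[1])/(a[0]-b[0]) if abs(a[0]-b[0])>.1 else 561.75
    print('hinge',x,np.polyval(a,x),'rudder',np.arctan(b[0])-np.arctan(a[0])); return im,P
E
python3 - <<'E'
from h import *
look()
th=-.205;d=np.array([np.cos(th),np.sin(th)])
E
```

```text
line [-1.954000e-01  3.340078e+02] ang -0.193 w 9.9 n 8 [ 0.  -0.1  0.1  0.1  0.  -0.   0.1 -0.1]
line [ 0.2871 66.7768] ang 0.2795 w 10.5 n 5 [ 0.4  0.  -0.7 -0.4  0.7]
hinge 553.8381356434703 225.76257816195556 rudder 0.4725575385975793
```

```bash
python3 - <<'E'
from h import *
go([504.8,235.5,160],np.pi/2-.195)
E
```

```text
TCP [410.9 247.3 330.5] yaw_y 1.368 xdown [ 0.001  0.    -1.   ] F [ 0.7 -0.3  0.9] grip 93.0 t 3.1 j6 -0.93
twist -0.44 then travel [170.6   6.5  94.2]
```

```bash
python3 -m inch '[{"travel":[0,0.003,0.045],"twist":-0.44},{"travel":[0,0.003,0.045],"twist":0},{"travel":[0.035,0.0005,0.004],"twist":0},{"travel":[0.045,0,0],"twist":0},{"travel":[0.045,0,0],"twist":0},{"travel":[0.03,0,0],"twist":0},{"travel":[0.0156,0,0],"twist":0},{"travel":[0,0,0],"twist":0}]'
python3 - <<'E'
from h import *
go([504.8,235.5,160],np.pi/2-.195)
E
```

```text
time_s: 3.9
ee_pos: [503.5, 233.3, 156.7]
ee_rot: [0.069, 0.705, -0.07, 0.702]
contact_force: [-0.3, 0.1, -0.5]
grip_width: 92.8
TCP [503.5 233.3 156.7] yaw_y 1.373 xdown [-0.004 -0.002 -1.   ] F [-0.3  0.1 -0.5] grip 92.8 t 3.9 j6 -1.03
twist -0.14 then travel [-3.3  2.4  0.8]
```

```bash
python3 -m inch '[{"travel":[0,0,0],"twist":0},{"travel":[0,0,0],"twist":0}]' 
python3 - <<'E'
from h import *
go([504.8,235.5,160],np.pi/2-.195)
E
```

```text
time_s: 4.1
ee_pos: [506.3, 234.5, 162.1]
ee_rot: [0.07, 0.702, -0.069, 0.705]
contact_force: [0.6, 0.5, -0.2]
grip_width: 93.1
TCP [506.3 234.5 162.1] yaw_y 1.373 xdown [ 0.004  0.001 -1.   ] F [ 0.6  0.5 -0.2] grip 93.1 t 4.1 j6 -1.03
twist -0.13 then travel [ 2.1  0.7 -1.7]
```

```bash
python3 -m inch '[{"travel":[0,0,0],"twist":0},{"travel":[0,0,0],"twist":0},{"travel":[0,0,0],"twist":0},{"travel":[0,0,0],"twist":0},{"travel":[0,0,0],"twist":0},{"travel":[0,0,0],"twist":0},{"travel":[0,0,0],"twist":0},{"travel":[0,0,0],"twist":0}]' 0.005
python3 -m inch '[{"travel":[0,0,0],"twist":0},{"travel":[0,0,0],"twist":0},{"travel":[0,0,0],"twist":0},{"travel":[0,0,0],"twist":0}]'
python3 - <<'E'
from h import *
go([504.8,235.5,160],np.pi/2-.195)
E
```

```text
time_s: 4.9
ee_pos: [504.5, 233.8, 159.3]
ee_rot: [0.07, 0.704, -0.07, 0.704]
contact_force: [0.3, -0.8, -0.1]
grip_width: 33.3
time_s: 5.3
ee_pos: [504.7, 234.7, 159.4]
ee_rot: [0.07, 0.704, -0.069, 0.704]
contact_force: [1.0, 3.2, -2.9]
grip_width: 10.1
TCP [504.7 234.7 159.4] yaw_y 1.374 xdown [ 0.     0.001 -1.   ] F [ 1.   3.2 -2.9] grip 10.1 t 5.3 j6 -1.03
twist -0.1 then travel [-0.6  0.9 -0. ]
```

Rudder pinched at 10.1 mm, in line with the fin. Now I release it, lift and look.

```bash
python3 -m inch '[{"travel":[0,0,0],"twist":0},{"travel":[0,0,0],"twist":0},{"travel":[0,0,0],"twist":0},{"travel":[-0.03,0,0],"twist":0},{"travel":[-0.045,0,0],"twist":0},{"travel":[-0.045,0,0],"twist":0},{"travel":[-0.045,0,-0.02],"twist":0},{"travel":[-0.005,0,-0.04],"twist":0},{"travel":[0,0,0],"twist":0},{"travel":[0,0,0],"twist":0},{"travel":[0,0,0],"twist":0}]' 0.093
python3 - <<'E'
from h import *
im,P=look(); im,P=look(); save('w2',im['color'][100:350,150:500])
for z in (175,170):
  q=tailfit(im,P,zlo=z)[0];mid(q,570,632);mid(q,480,553);print(q[:,0].min(),q[:,0].max(),len(q))
E
```

```text
time_s: 6.4
ee_pos: [446.0, 245.3, 328.6]
ee_rot: [0.069, 0.704, -0.07, 0.703]
contact_force: [-0.4, 0.5, 0.2]
grip_width: 91.5
line [-2.087000e-01  3.424972e+02] ang -0.2058 w 9.9 n 9 [-0.2 -0.1  0.1  0.1  0.1  0.2  0.1 -0.1 -0.2]
line [-1.542000e-01  3.113238e+02] ang -0.153 w 9.6 n 12 [-0.1  0.2 -0.1  0.   0.  -0.1  0.1  0.1  0.3 -0.1 -0.3  0.1]
hinge 561.75 225.24569198803673 rudder 0.05274983565601013
line [-1.909000e-01  3.314002e+02] ang -0.1886 w 9.9 n 9 [-0.4  0.2  0.3  0.1  0.   0.  -0.2  0.  -0. ]
line [-1.553000e-01  3.118412e+02] ang -0.154 w 10.0 n 12 [ 0.   0.  -0.2  0.2 -0.2 -0.1  0.   0.2  0.1 -0.2 -0.  -0. ]
hinge 561.75 224.16868536661434 rudder 0.034590794764690486
line [-1.909000e-01  3.314002e+02] ang -0.1886 w 9.9 n 9 [-0.4  0.2  0.3  0.1  0.   0.  -0.2  0.  -0. ]
line [-1.546000e-01  3.114483e+02] ang -0.1533 w 9.5 n 13 [-0.1  0.   0.1 -0.1  0.   0.  -0.1 -0.   0.1  0.   0.  -0.2  0.1]
485.1524522243417 639.432588102379 872
line [-1.909000e-01  3.314002e+02] ang -0.1886 w 9.9 n 9 [-0.4  0.2  0.3  0.1  0.   0.  -0.2  0.  -0. ]
line [-1.543000e-01  3.113369e+02] ang -0.1531 w 9.5 n 13 [-0.1  0.   0.2 -0.1  0.   0.  -0.1 -0.   0.1  0.   0.  -0.2  0.1]
485.1524522243417 639.432588102379 888
```

View pics/w2.png

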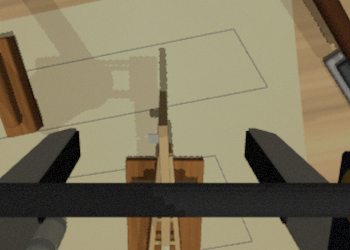

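The crop shows the rudder near neutral, about 0.04 rad short on the -y side. I repeat the squeeze 2.5 mm further over.

```bash
python3 -m inch '[{"travel":[0.005,0.0025,0.04],"twist":0},{"travel":[0.045,0,0.02],"twist":0},{"travel":[0.045,0,0],"twist":0},{"travel":[0.045,0,0],"twist":0},{"travel":[0.03,0,0],"twist":0},{"travel":[0,0,0],"twist":0},{"travel":[0,0,0],"twist":0},{"travel":[0,0,0],"twist":0}]' 0.05 | head -2
python3 -m inch '[{"travel":[0,0,0],"twist":0},{"travel":[0,0,0],"twist":0},{"travel":[0,0,0],"twist":0},{"travel":[0,0,0],"twist":0},{"travel":[0,0,0],"twist":0},{"travel":[0,0,0],"twist":0},{"travel":[0,0,0],"twist":0},{"travel":[0,0,0],"twist":0}]' 0.005
python3 -m inch '[{"travel":[0,0,0],"twist":0},{"travel":[0,0,0],"twist":0},{"travel":[-0.03,0,0],"twist":0},{"travel":[-0.045,0,0],"twist":0},{"travel":[-0.045,0,0],"twist":0},{"travel":[-0.045,0,-0.02],"twist":0},{"travel":[-0.005,0,-0.04],"twist":0},{"travel":[0,0,0],"twist":0},{"travel":[0,0,0],"twist":0},{"travel":[0,0,0],"twist":0}]' 0.093 |head -2
python3 - <<'E'
from h import *
for i in range(4): look()
E
```

```text
time_s: 7.3
ee_pos: [506.7, 236.7, 161.9]
time_s: 8.1
ee_pos: [505.1, 236.7, 159.5]
ee_rot: [0.07, 0.704, -0.069, 0.704]
contact_force: [-0.3, 2.5, -0.2]
grip_width: 9.7
time_s: 9.1
ee_pos: [446.5, 247.7, 328.5]
line [-2.108000e-01  3.436713e+02] ang -0.2078 w 8.8 n 9 [-0.5  0.2  0.4  0.3 -0.3 -0.2  0.   0.   0. ]
line [-1.923000e-01  3.328615e+02] ang -0.19 w 10.3 n 12 [ 0.   0.1  0.1 -0.  -0.   0.  -0.2 -0.1 -0.1 -0.2  0.   0.4]
hinge 561.75 225.23580799785918 rudder 0.017814387263926396
line [-2.120000e-01  3.445243e+02] ang -0.2089 w 9.8 n 9 [-0.2 -0.  -0.   0.1  0.2  0.2  0.4 -0.3 -0.3]
line [-1.906000e-01  3.319476e+02] ang -0.1883 w 10.3 n 12 [ 0.2  0.2  0.   0.  -0.2 -0.1 -0.2 -0.2 -0.2  0.2  0.2  0.2]
hinge 561.75 225.43302201387957 rudder 0.020580034501448824
line [-2.034000e-01  3.392445e+02] ang -0.2007 w 9.8 n 9 [-0.1 -0.1 -0.   0.1  0.1 -0.   0.2  0.1 -0.3]
line [-1.898000e-01  3.315252e+02] ang -0.1876 w 10.3 n 12 [ 0.1  0.1  0.1  0.  -0.1 -0.2 -0.1 -0.3  0.   0.1  0.1  0.1]
hinge 561.75 224.98150250185046 rudder 0.01311675428659792
line [-2.151000e-01  3.463379e+02] ang -0.2118 w 9.8 n 9 [-0.2 -0.1  0.   0.1  0.2  0.1  0.2 -0.3 -0.1]
line [-1.892000e-01  3.312623e+02] ang -0.187 w 10.2 n 12 [ 0.1  0.2  0.  -0.  -0.2 -0.1 -0.1 -0.1 -0.3  0.3  0.1  0.1]
hinge 561.75 225.53275059901102 rudder 0.024838123525683292
```

Rudder is now within about 0.02 rad of neutral. On to the clamp.

```bash
python3 - <<'E'
from h import *
go([533,-110,320],0)
E
```

```text
TCP [446.6 247.7 328.4] yaw_y 1.373 xdown [-0.002 -0.001 -1.   ] F [0.6 0.1 0.3] grip 92.7 t 9.3 j6 -0.97
twist 78.65 then travel [  8.6  86.4 357.7]
```

```bash
python3 -m inch '[{"travel":[0,0,0],"twist":7.865},{"travel":[0,0,0],"twist":7.865},{"travel":[0,0,0],"twist":7.865},{"travel":[0,0,0],"twist":7.865},{"travel":[0,0,0],"twist":7.865},{"travel":[0,0,0],"twist":7.865},{"travel":[0,0,0],"twist":7.865},{"travel":[0,0,0],"twist":7.865},{"travel":[0,0,0],"twist":7.865},{"travel":[0,0,0],"twist":7.865}]' |head -3
python3 -m inch '[{"travel":[0,0.01,0.04],"twist":0},{"travel":[0.001,0.01,0.04],"twist":0},{"travel":[0.001,0.01,0.04],"twist":0},{"travel":[0.001,0.01,0.04],"twist":0},{"travel":[0.001,0.01,0.04],"twist":0},{"travel":[0.001,0.01,0.04],"twist":0},{"travel":[0.001,0.01,0.04],"twist":0},{"travel":[0.001,0.01,0.04],"twist":0},{"travel":[0.001,0.006,0.038],"twist":0},{"travel":[0,0,0],"twist":0},{"travel":[0,0,0],"twist":0}]'
python3 - <<'E'
from h import *
st=r.state();im=r.get_image('wrist');P=pose(im,st);save('w3',im['color'])
v,u=np.mgrid[0:400,0:640]; p=pts(im,np.c_[u.ravel(),v.ravel()],P=P); ok=im['z_map'].ravel()>0
h=cv2.cvtColor(im['color'],cv2.COLOR_RGB2HSV).reshape(-1,3)
o=p[ok&(h[:,1]>150)&(h[:,0]<15)&(abs(p[:,0]-533)<60)&(abs(p[:,1]+193)<50)&(p[:,2]>70)]
print(len(o),o.min(0).round(),o.max(0).round())
for a in range(120,182,8):
    s=o[(o[:,2]>a)&(o[:,2]<a+8)]; print(a,len(s),s.min(0).round(1) if len(s) else '',s.max(0).round(1) if len(s) else '')
t=o[o[:,2]>168]; print('top rect',cv2.minAreaRect(t[:,:2].astype(np.float32)))
b=p[ok&(p[:,2]>94)&(p[:,2]<106)&(abs(p[:,0]-530)<25)&(p[:,1]>-320)&(p[:,1]<-80)]
print('rim',len(b),np.percentile(b,[2,50,98],axis=0).round(1).tolist())
for k in('clamp','clamp_grip'):
  for d in r.landmark_of(im,k)[:3]: print(k,np.round(d['pixel']),d['p'],at_z(im,d['pixel'],157 if 'grip' in k else 109,P).round(1))
E
```

```text
time_s: 10.3
ee_pos: [446.5, 247.9, 328.8]
ee_rot: [-0.501, -0.499, 0.502, -0.499]
time_s: 11.4
ee_pos: [532.4, -110.6, 320.6]
ee_rot: [-0.5, -0.5, 0.501, -0.499]
contact_force: [0.5, 0.8, -0.0]
grip_width: 93.2
1281 [ 505. -211.   70.] [ 562. -168.  178.]
120 105 [ 517.3 -210.5  120. ] [ 551.  -175.8  128. ]
128 75 [ 514.  -206.8  128.2] [ 551.8 -178.1  135.9]
136 89 [ 512.2 -206.   136.1] [ 553.9 -177.8  143.9]
144 111 [ 510.3 -206.7  144.1] [ 556.6 -177.6  151.9]
152 106 [ 509.6 -206.7  152.1] [ 557.2 -178.   159.7]
160 73 [ 507.1 -205.2  160. ] [ 559.  -177.7  167.8]
168 309 [ 504.9 -208.5  168.2] [ 562.  -177.7  176. ]
176 73 [ 505.2 -207.6  176. ] [ 561.4 -178.6  178.2]
top rect ((533.4774780273438, -193.12258911132812), (30.53846549987793, 57.13835525512695), 89.76863098144531)
rim 928 [[527.5, -257.9, 96.9], [534.2, -138.8, 99.8], [552.4, -84.4, 103.4]]
clamp [309. 237.] 0.83 [[ 528.1 -191.7  109. ]]
clamp [283. 318.] 0.79 [[ 492.2 -310.1  109. ]]
clamp [247. 190.] 0.59 [[ 453.1 -130.4  109. ]]
clamp_grip [313. 254.] 0.96 [[ 532.9 -193.3  157. ]]
clamp_grip [238. 197.] 0.94 [[ 452.3 -127.7  157. ]]
clamp_grip [283. 343.] 0.86 [[ 496.2 -311.   157. ]]
```

View pics/w3.png

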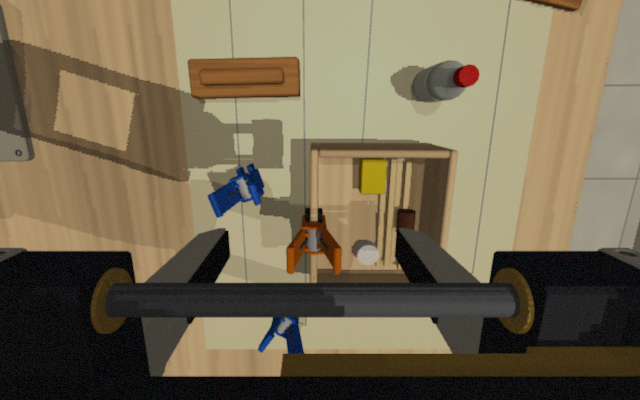

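The view shows the orange clamp straddling the rim at (314,240), with blue ones at (240,190) and (285,335), both clear of the descent. Clamp centre is (533.3,-193), top 178, grip height about 157, so TCP z is 138.

```bash
python3 -m inch '[{"travel":[0,0.0005,0.04],"twist":0},{"travel":[0,0,0.0425],"twist":0},{"travel":[0.045,0,0],"twist":0},{"travel":[0.045,0,0],"twist":0},{"travel":[0.045,0,0],"twist":0},{"travel":[0.03,0,0],"twist":0},{"travel":[0.017,0,0],"twist":0},{"travel":[0,0,0],"twist":0},{"travel":[0,0,0],"twist":0},{"travel":[0,0,0],"twist":0}]'
python3 - <<'E'
from h import *
go([533.3,-193,138],0)
E
```

```text
time_s: 12.55
ee_pos: [534.5, -192.3, 141.6]
ee_rot: [0.5, 0.499, -0.499, 0.501]
contact_force: [-0.0, -0.4, 0.4]
grip_width: 93.1
TCP [ 534.5 -192.3  141.6] yaw_y 0.002 xdown [ 0.003 -0.001 -1.   ] F [-0.  -0.4  0.4] grip 93.1 t 12.55 j6 -0.44
twist 0.09 then travel [ 3.6 -1.2  0.7]
```

```bash
python3 -m inch '[{"travel":[0,0,0],"twist":0},{"travel":[0,0,0],"twist":0},{"travel":[0,0,0],"twist":0},{"travel":[0,0,0],"twist":0},{"travel":[0,0,0],"twist":0},{"travel":[0,0,0],"twist":0},{"travel":[0,0,0],"twist":0},{"travel":[0,0,0],"twist":0},{"travel":[0,0,0],"twist":0},{"travel":[0,0,0],"twist":0},{"travel":[0,0,0],"twist":0},{"travel":[0,0,0],"twist":0}]' 0.01
python3 - <<'E'
from h import *
go([533.3,-193,138],0)
E
```

```text
time_s: 13.75
ee_pos: [535.2, -193.2, 143.3]
ee_rot: [0.501, 0.498, -0.499, 0.502]
contact_force: [-2.9, 2.3, 18.3]
grip_width: 29.3
TCP [ 535.2 -193.2  143.3] yaw_y 0.001 xdown [ 0.005 -0.002 -1.   ] F [-2.9  2.3 18.3] grip 29.3 t 13.75 j6 -0.44
twist 0.04 then travel [ 5.3 -1.9 -0.2]
```

```bash
python3 -m inch '[{"travel":[-0.005,0,0],"twist":0},{"travel":[-0.015,0,0],"twist":0},{"travel":[-0.02,0,0],"twist":0},{"travel":[-0.03,0,0],"twist":0},{"travel":[-0.04,0,0],"twist":0},{"travel":[-0.04,0,0],"twist":0},{"travel":[-0.022,0,0],"twist":0},{"travel":[0,0,0],"twist":0},{"travel":[0,0,0],"twist":0}]'
python3 - <<'E'
from h import *
st=r.state();im=r.get_image('wrist');save('w4',np.hstack([im['color'][180:,150:500],cv2.resize(r.get_image('side')['color'][160:340,200:480],(342,220))]))
go([500,-193,310],np.pi/2-.2)
E
```

```text
time_s: 14.65
ee_pos: [533.1, -192.3, 311.4]
ee_rot: [0.5, 0.5, -0.5, 0.5]
contact_force: [-0.7, 1.0, -1.9]
grip_width: 29.4
TCP [ 532.3 -192.   309.3] yaw_y 0.001 xdown [-0.003  0.001 -1.   ] F [ 1.1 -0.5 -2. ] grip 29.6 t 14.75 j6 -0.44
twist -78.5 then travel [ -0.6  -7.4 -31.5]
```

View pics/w4.png

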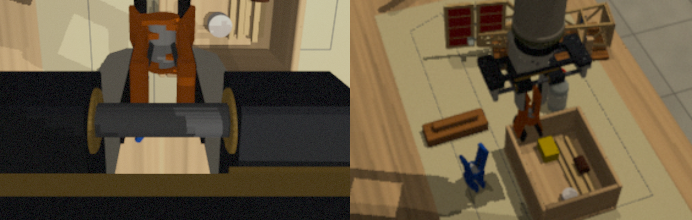

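The clamp is held with its handles fully squeezed (29.5 mm). I measure how it sits in the tool.

```bash
cat >> h.py <<'E'
def held():
    st=r.state();im=r.get_image('wrist');v,u=np.mgrid[0:400,0:640]
    M=np.array(im['mount']);p=pts(im,np.c_[u.ravel(),v.ravel()],P=(M[:3,:3],M[:3,3])); ok=im['z_map'].ravel()>0
    h=cv2.cvtColor(im['color'],cv2.COLOR_RGB2HSV).reshape(-1,3)
    o=p[ok&(h[:,1]>150)&(h[:,0]<15)&(abs(p[:,1])<40)&(abs(p[:,2])<50)&(p[:,0]>-60)&(p[:,0]<110)]
    for a in range(-50,100,10):
        s=o[(o[:,0]>a)&(o[:,0]<a+10)]
        if len(s)>8: print('tool x',a,len(s),'y',np.percentile(s[:,1],[1,99]).round(1),'z',np.percentile(s[:,2],[1,99]).round(1))
    for k in('clamp','clamp_grip'):
        for d in r.landmark_of(im,k)[:1]: print(k,np.round(d['pixel']),round(d['p'],2))
    return o
E
python3 -c "
from h import *
held()"
```

```text
tool x -40 1593 y [-14.8  14.5] z [-14.8   4.8]
tool x -30 186 y [-14.5  15.2] z [-15.  -11.3]
tool x -20 182 y [-14.5  15. ] z [-15.   -9.2]
tool x -10 173 y [-15.6  15. ] z [-14.9   0.5]
tool x 0 167 y [-14.6  14.1] z [-15.   -0.6]
tool x 10 125 y [-15.1  14. ] z [-15.   12.4]
tool x 20 720 y [-14.8  13.6] z [-18.1  17.5]
tool x 30 262 y [-18.2  16.5] z [-18.3  -4.1]
tool x 40 160 y [-20.6  19. ] z [-18.2   3.9]
tool x 50 173 y [-22.9  21.3] z [-17.1   8.5]
tool x 60 160 y [-25.   23.7] z [-24.8  12.3]
tool x 70 63 y [-25.4  25.3] z [-15.7  11.5]
clamp [311. 218.] 0.74
clamp_grip [231. 129.] 0.85
```

```bash
python3 -m inch '[{"travel":[0,0.003,-0.025],"twist":0},{"travel":[0,0.003,-0.04],"twist":0},{"travel":[0,0.003,-0.04],"twist":0},{"travel":[0,0.003,-0.04],"twist":0},{"travel":[0,0.003,-0.04],"twist":0},{"travel":[0,0.003,-0.04],"twist":0},{"travel":[0,0.003,-0.04],"twist":0},{"travel":[0,0.003,-0.04],"twist":0},{"travel":[0,0.003,-0.04],"twist":0},{"travel":[0,0.0025,-0.04],"twist":0},{"travel":[0,0,-0.033],"twist":0},{"travel":[0,0,0],"twist":0}]'|head -2
python3 -m inch '[{"travel":[0,0,0],"twist":-7},{"travel":[0,0,0],"twist":-8},{"travel":[0,0,0],"twist":-8},{"travel":[0,0,0],"twist":-8},{"travel":[0,0,0],"twist":-8},{"travel":[0,0,0],"twist":-8},{"travel":[0,0,0],"twist":-8},{"travel":[0,0,0],"twist":-8},{"travel":[0,0,0],"twist":-8},{"travel":[0,0,0],"twist":-7.5},{"travel":[0,0,0],"twist":0},{"travel":[0,0,0],"twist":0}]'
python3 - <<'E'
from h import *
st=r.state();im=r.get_image('wrist');save('w5',np.hstack([im['color'][:,150:500],cv2.resize(r.get_image('side')['color'][60:260,220:440],(440,400))]))
o=held();print(np.percentile(o[:,0],[.5,5,99.5]))
go([562,226,310],np.pi/2-.2)
E
```

```text
time_s: 16.1
ee_pos: [561.1, 229.6, 309.8]
time_s: 17.3
ee_pos: [562.2, 225.1, 310.9]
ee_rot: [0.072, 0.704, -0.072, 0.703]
contact_force: [0.1, -0.8, -1.3]
grip_width: 28.9
tool x -40 1578 y [-15.3  14.1] z [-15.3   4.3]
tool x -30 189 y [-14.9  14.7] z [-15.3 -11.7]
tool x -20 183 y [-14.9  14.6] z [-15.6  -9.4]
tool x -10 180 y [-16.   14.6] z [-15.5   0.2]
tool x 0 157 y [-15.1  13.6] z [-15.6  -1. ]
tool x 10 125 y [-15.6  13.9] z [-15.6   0. ]
tool x 20 680 y [-15.1  13.2] z [-18.7  17. ]
tool x 30 261 y [-18.6  16.2] z [-18.7  -4.2]
tool x 40 160 y [-20.9  18.6] z [-18.8   3.5]
tool x 50 176 y [-23.3  21. ] z [-23.6   7.7]
tool x 60 157 y [-25.3  23.2] z [-17.2  11.7]
tool x 70 101 y [-27.4  25.1] z [-24.1  11.1]
clamp [311. 220.] 0.73
clamp_grip [332. 250.] 0.91
[-37.2435037  -36.06180286  75.83566787]
TCP [562.3 225.6 311.4] yaw_y 1.369 xdown [-0. -0. -1.] F [-0.1  0.  -1.4] grip 29.7 t 17.55 j6 -1.07
twist -0.08 then travel [ 1.4  0.3 -0.4]
```

View pics/w5.png

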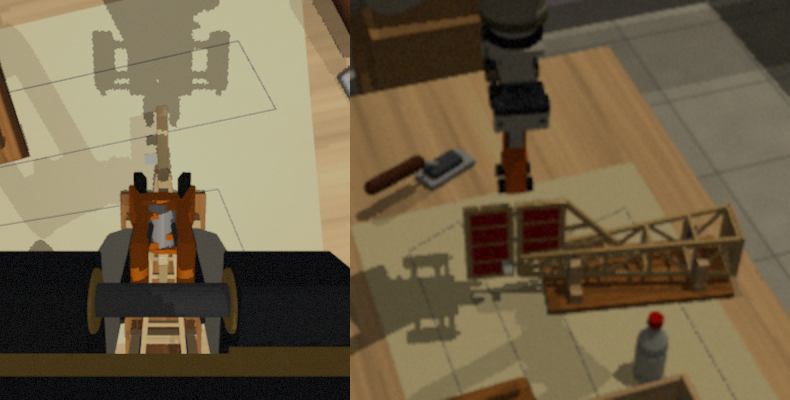

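The panel is centred between the open pads, with the clamp over the hinge gap. Descending.

```bash
python3 -m inch '[{"travel":[0.02,0,0],"twist":0},{"travel":[0.02,0,0],"twist":0},{"travel":[0.015,0,0],"twist":0},{"travel":[0.01,0,0],"twist":0},{"travel":[0.01,0,0],"twist":0},{"travel":[0,0,0],"twist":0},{"travel":[0,0,0],"twist":0}]'
python3 -m inch '[{"travel":[0.003,0,0],"twist":0},{"travel":[0.003,0,0],"twist":0},{"travel":[0,0,0],"twist":0},{"travel":[0,0,0],"twist":0}]'
```

```text
time_s: 18.25
ee_pos: [562.5, 225.8, 236.9]
ee_rot: [0.071, 0.703, -0.071, 0.704]
contact_force: [0.0, 0.4, -0.5]
grip_width: 29.7
time_s: 18.65
ee_pos: [562.3, 225.7, 230.5]
ee_rot: [0.071, 0.704, -0.071, 0.704]
contact_force: [-0.5, -0.5, -1.3]
grip_width: 29.7
```

```bash
python3 -m inch '[{"travel":[0.002,0,0],"twist":0},{"travel":[0,0,0],"twist":0},{"travel":[0,0,0],"twist":0}]'|sed -n '2p;4p'
python3 -m inch '[{"travel":[0.0015,0,0],"twist":0},{"travel":[0,0,0],"twist":0},{"travel":[0,0,0],"twist":0}]'|sed -n '2p;4p'
python3 - <<'E'
from h import *
o=held();print(np.percentile(o[:,0],[.5]))
E
```

```text
ee_pos: [562.5, 225.7, 228.6]
contact_force: [0.3, -0.2, -0.0]
ee_pos: [562.6, 225.7, 228.4]
contact_force: [-2.6, -0.7, 6.8]
tool x -40 1575 y [-15.3  14.1] z [-15.3   4.3]
tool x -30 188 y [-14.9  14.7] z [-15.5 -11.6]
tool x -20 185 y [-15.   14.7] z [-15.4  -9.8]
tool x -10 178 y [-16.   14.6] z [-15.6   0. ]
tool x 0 159 y [-15.3  13.5] z [-15.6  -0.8]
tool x 10 119 y [-15.4  14. ] z [-15.7  -1.3]
tool x 20 703 y [-15.1  13.3] z [-18.7  17. ]
tool x 30 261 y [-18.6  16.2] z [-18.9  -4.2]
tool x 40 158 y [-20.8  18.6] z [-18.9   2.8]
tool x 50 168 y [-23.3  21.1] z [-19.5  10.2]
tool x 60 172 y [-25.4  23.2] z [-25.8  11.8]
tool x 70 91 y [-26.8  25. ] z [-25.8  11.7]
clamp [311. 222.] 0.62
clamp_grip [331. 252.] 0.81
[-37.24511382]
```

The barrel is down on the edge (about 7 N). I open the gripper and retreat.

```bash
python3 -m inch '[{"travel":[0,0,0],"twist":0},{"travel":[0,0,0],"twist":0},{"travel":[0,0,0],"twist":0},{"travel":[0,0,0],"twist":0},{"travel":[0,0,0],"twist":0},{"travel":[0,0,0],"twist":0},{"travel":[0,0,0],"twist":0},{"travel":[0,0,0],"twist":0},{"travel":[0,0,0],"twist":0}]' 0.09
python3 -m inch '[{"travel":[-0.015,0,0],"twist":0},{"travel":[-0.03,0,0],"twist":0},{"travel":[-0.04,0,0],"twist":0},{"travel":[-0.04,0,0],"twist":0},{"travel":[-0.02,0,-0.03],"twist":0},{"travel":[0,0,-0.045],"twist":0},{"travel":[0,0,-0.045],"twist":0},{"travel":[0,0,0],"twist":0},{"travel":[0,0,0],"twist":0},{"travel":[0,0,0],"twist":0}]'
python3 - <<'E'
from h import *
st=r.state();im=r.get_image('wrist');P=pose(im,st);s=r.get_image('side')
save('w6',np.hstack([im['color'][60:320,150:500],cv2.resize(s['color'][120:250,260:440],(360,260))]))
v,u=np.mgrid[0:400,0:640]; p=pts(im,np.c_[u.ravel(),v.ravel()],P=P); ok=im['z_map'].ravel()>0
h=cv2.cvtColor(im['color'],cv2.COLOR_RGB2HSV).reshape(-1,3)
d=np.array([np.cos(-.2),np.sin(-.2)]);n=np.array([-d[1],d[0]]); w=p[:,:2]-[561.8,225]
o=ok&(h[:,1]>150)&(h[:,0]<15)&(np.linalg.norm(w,axis=1)<70)&(p[:,2]>190)
q=np.c_[w@d,w@n,p[:,2]]
for a in range(190,270,8):
    t=q[o&(q[:,2]>a)&(q[:,2]<a+8)]
    if len(t)>5: print(a,len(t),t.min(0).round(1),t.max(0).round(1))
e=p[ok&(p[:,2]>178)&(p[:,2]<190)&(abs(p[:,0]-510)<26)&(abs(p[:,1]-235)<25)]; mid(e,484,536)
e=p[ok&(p[:,2]>178)&(p[:,2]<190)&(abs(p[:,0]-610)<26)&(abs(p[:,1]-215)<25)]; print(len(e)); len(e)>30 and mid(e,586,636)
for k in('sander','glue','iron'):
  for im2 in (s,): print(k,[np.round(d['pixel']) for d in r.landmark_of(im2,k)[:1]])
E
```

```text
time_s: 20.3
ee_pos: [562.4, 225.7, 227.0]
ee_rot: [0.071, 0.704, -0.071, 0.704]
contact_force: [-0.4, 0.6, -0.3]
grip_width: 89.3
time_s: 21.3
ee_pos: [445.4, 249.4, 372.8]
ee_rot: [0.071, 0.703, -0.071, 0.704]
contact_force: [0.4, -0.6, -0.9]
grip_width: 90.2
190 79 [-19.1 -16.3 190.7] [ -9.3  15.7 198. ]
198 157 [-19. -16. 198.] [ -1.7  15.5 206. ]
206 95 [-18.9 -17.7 206. ] [ -1.3  18.3 214. ]
214 59 [-16.2 -19.5 214. ] [ -4.3  19.1 221.9]
222 47 [-15.7 -21.3 222. ] [-10.1  20.8 229.9]
230 16 [-15.7 -22.1 230. ] [-13.5  21.7 233.3]
254 47 [  8.3 -28.8 257.7] [ 16.   28.4 262. ]
262 43 [  6.8 -28.5 262. ] [ 15.   28.2 264.1]
line [-2.025000e-01  3.385258e+02] ang -0.1998 w 9.2 n 11 [-0.1  0.   0.   0.   0.1 -0.  -0.   0.  -0.  -0.  -0. ]
76
line [-2.047000e-01  3.398123e+02] ang -0.2019 w 9.9 n 3 [-0.1  0.1 -0. ]
sander []
glue [array([372., 247.])]
iron []
```

View pics/w6.png

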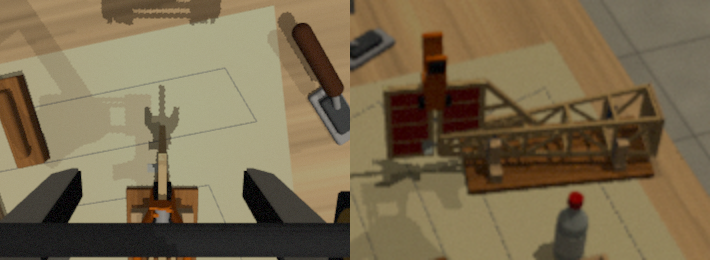

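```bash
python3 -c "
from workcell import r
print(r.job_done())"
```

```text
the job is handed in; nothing more can be done
None
```

The rudder is back at neutral and the orange clamp grips fin and rudder together across the hinge line. I handed the job in at about 21.5 s of the 48 s allowed.

- **Rudder:** I swung it from about 0.43 rad by closing the gripper on it in line with the fin. The first squeeze left it about 0.04 rad off, so I repeated it 2.5 mm further over.
- **Clamp:** I took it off the box rim and lowered it over the hinge until its barrel touched the edge at about 7 N, then let go.
- **Last checks:**
  - The rudder's top edge lies at -0.200 rad and the fin's at -0.202 rad; the fin figure comes from only three points.
  - The clamp is upright and within about 1 mm of centred on the hinge line. Its pivot is about 10 mm above the top edge, so it is well seated.
  - The gripper is clear of everything.
- **Bystanders:** I touched none of the other things on the bench. In the last side picture the detector found the glue bottle where it stood but did not report the sander or the iron. Both still appear in the last wrist view, though I did not measure their positions again.

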